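Make up the spotting kit and the dryer service kit

TASK

Make up the two kits for today's round: in the grey tray the green-capped bottle and the wooden brush, in the yellow tray the red-capped bottle, the brass adapter and the black drum roller, each set down flat and upright on the floor of the pocket that bears its mark. Leave the spare black-capped bottle, the black brush and the steel adapter standing where they are.

Things in the scene. Friction and masses are not known exactly. Their poses are not given: they have to be found in the camera images.
- spotting_tray: Grey kit tray, 184 x 74 mm, two white-floored pockets. At x = -55 mm, y = 0: 66 x 66 mm inside, green disc mark, for the green-capped bottle. At x = +35 mm, y = 0: 106 mm (along x) x 52 mm inside, wood-coloured rectangle mark, for the wooden brush lengthwise. Fixed. Pocket floors 4 mm, wall tops 14 mm above the table, walls 4 mm thick. Origin: centre of the underside; x along the row, y across, z up.
- dryer_tray: Yellow kit tray, 214 x 74 mm, three white-floored pockets 66 x 66 mm inside, at y = 0: at x = -70 mm with a red disc mark (red-capped bottle), at x = 0 a brass disc (brass adapter), at x = +70 mm a black ring (roller). Fixed. Pocket floors 4 mm, wall tops 14 mm above the table, walls 4 mm thick. Origin: centre of the underside; x along the row, y across, z up.
- green_bottle: Upright white plastic bottle, 40 mm across, 76 mm tall: straight round body up to 52 mm, sloping shoulder, green screw cap 27 mm across from 59 to 76 mm; green band round the body at 12 to 24 mm. Loose, about 100 g. Origin: centre of the underside; z up.
- red_bottle: Upright white plastic bottle, 40 mm across, 76 mm tall: straight round body up to 52 mm, sloping shoulder, red screw cap 27 mm across from 59 to 76 mm; red band round the body at 12 to 24 mm. Loose, about 100 g. Origin: centre of the underside; z up.
- black_bottle: Upright white plastic bottle, 40 mm across, 76 mm tall: straight round body up to 52 mm, sloping shoulder, black screw cap 27 mm across from 59 to 76 mm; black band round the body at 12 to 24 mm. Loose, about 100 g. A SPARE: it must stay where it is. Origin: centre of the underside; z up.
- wood_brush: Block brush lying bristles down, pale wooden back: 84 mm long, 30 mm wide, 48 mm tall; the back spans 22 to 48 mm height, the stiff white bristle bed below is 78 x 25 mm. Loose, about 90 g. Origin: centre of the underside; x along its length, y across its width, z up.
- black_brush: Block brush lying bristles down, black plastic back: 84 mm long, 30 mm wide, 48 mm tall; the back spans 22 to 48 mm height, the stiff white bristle bed below is 78 x 25 mm. Loose, about 90 g. A SPARE: it must stay where it is. Origin: centre of the underside; x along its length, y across its width, z up.
- brass_adapter: Round yellow brass hose adapter standing upright: 42 mm across (with fine ribs, 44 mm over them) up to 40 mm, then a 34 mm collar to 48 mm, black bore mark on top. Loose, about 220 g. Origin: centre of the underside; z up its axis.
- steel_adapter: Round grey steel hose adapter standing upright: 42 mm across (with fine ribs, 44 mm over them) up to 40 mm, then a 34 mm collar to 48 mm, black bore mark on top. Loose, about 220 g. A SPARE: it must stay where it is. Origin: centre of the underside; z up its axis.
- roller: Dryer drum roller standing on its flat end: black rubber cylinder, 50 mm across, 44 mm tall, with a steel hub disc 28 mm across on top. Loose, about 140 g. Origin: centre of the underside; z up its axis.
Not all that is in view belongs to the job. Leave any blue or turquoise look-alike of the wood_brush alone. Leave any blue or turquoise look-alike of the green_bottle alone.

How it is judged:
By the outcome, as a careful person would: the job done as asked, in the order asked, and still so for the second after the job is handed in, with the robot touching nothing.
It also fails if it takes over 128 s, if anything falls off the work surface, if the arm or the gripper's body presses on something with over 40 N, if the wrist force passes 120 N, or if a joint passes its speed limit or range.

ROBOT

A 6-joint arm with a two-finger parallel gripper is mounted at the origin on the work surface. World frame = base frame: x ahead of the robot, y to its left, z up, the work surface at z = 0. Lengths are in mm, angles in rad, forces in N, time in s.
With the tool pointing down it reaches from about 275 to 750 mm from the base axis. Payload 10.2 kg.
Tool frame: the origin (TCP) lies at the very end of the fingers, on their centre line; the grasp point (between the pads) lies 19 mm behind it; x points along the fingers, y is the direction in which the jaws open and shut, and the axes are right-handed (so a half turn about x gives the same grasp; the last joint's range is limited). The gripper opens to 85 mm and grips with 20 to 120 N. Pads are 22 mm wide; open, the fingers measure 114 mm over their backs; the gripper's body (76 mm by 85 mm) begins 54 mm behind the grasp point. The pads swing forward as they close: fully open they stand 13 mm farther back than shut.
Start: joints at [0.983, 0.313, 1.498, -0, 1.331, -0.223], TCP at [187.313, 490.454, 231.294] pointing down, gripper open.
Joint ranges: [-2.94, 2.94], [-0.97, 2.17], [0.19, 2.56], [-1.23, 4.37], [0.02, 3.11], [-2.88, 2.88]. Speed limits (rad/s): [2.39, 2.39, 3.01, 3.14, 3.14, 3.14].

INTERFACE

Orientations are given as a unit quaternion [w, x, y, z].
In Python, from rig import ctrl, viewer, order gives the robot as it stands. The module is installed in compiled form; this text tells all that it offers.
- The arm moves only by the tool carry_out, never from a script. Its argument "deltas" is a list of rows, each a list of 7 numbers: the gripper command: -1 is fully open, 1 is shut, values between are in proportion, then the shift along the tool's x, y, z in mm, then the turn, a rotation vector about the tool's x, y, z in degrees. A call has exactly 5 rows; each row is the pose to reach, as a shift and turn from the pose commanded when the call began, along the tool's axes at that moment; what a row does not reach only later rows make up. A row lasts 1/8 s, in which the tool goes at most 62.5 mm and 10.7 degrees, less where a joint would pass 70% of its speed; a pose out of reach is approached as far as the arm can. A call with a gripper value outside its range is refused whole. The fingers move at their own pace and stop on an object; "newtons" is the grip in N (left out, the last holds). Time passes only in rows, so rows that repeat a pose let the fingers close, or fill a call up. It gives the time, the measured TCP pose, the force and the opening at its end, in the units of the state.
- ctrl.sense(): the state, without advancing time (a new reading comes with each control period).
- viewer.capture(name): name is "side" or "top" or "wrist"; returns the picture (400x640x3 uint8, red, green, blue); there is no depth.
- viewer.calibration(name): a dict with "fx", "fy", "cx", "cy" (pixels), "xyz" and "attitude" of the camera in the world; the wrist camera has in their place "T_tool_cam" (4x4, takes a point from camera to tool coordinates, whose origin is the TCP and whose axes are the tool frame's). Camera axes: x right, y down, z forward; pixel columns grow to the right and rows downward; lengths in mm; the calibration is good to about 2 mm. A picture is of the moment at which its call begins: read the wrist's pose just before it. calibration takes no time and is no camera call.
- order.finish_job(): hands the job in, once; it reports no verdict.
The state is a dict: "time_s": time; "joints": joint angles; "dq": joint speeds; "tau": joint torques, N m; "eef_pos": TCP position; "ee_rot": TCP orientation; "force": force on the tool from outside, world axes, zero at the start; "wrist_torque": the same for the moment, N m; "grip_width": opening from 0.0 (shut) to 1.0 (fully open).
Only numpy, scipy, OpenCV 4.12 (cv2) and the standard library are available. Lean on these libraries where they do the work, as an engineer would, in place of code of your own. Each camera call takes 0.05 s, during which the arm holds its last target. There are 200 camera calls.

## Working session

There is one attempt and no reset: what is moved stays moved. The work goes in short steps, Python scripts to look and compute and a tool call to move; the robot and the scene stay as the last step left them, time stands still between calls to the robot, and variables do not carry over. Pictures are saved under pics/ and viewed, about 12 in all and at most 16, crops included, and the job is handed in when it is done.

Besides the shell and the picture viewer there is one more tool, called after ">>>" as name(argument=value, ...) on one line, values as JSON. carry_out: Moves the arm, as the interface text tells. Its arguments: {"type":"object","properties":{"deltas":{"type":"array"},"newtons":{"type":"number"}},"required":["deltas"]}

```bash
mkdir -p pics; python3 - <<'E'
from rig import ctrl, viewer
import cv2, json, numpy as np
print(ctrl.sense())
for n in ("top","side","wrist"):
    im=viewer.capture(n); cv2.imwrite(f"pics/{n}0.png",im[...,::-1]); print(n,viewer.calibration(n))
E
```

```text
{'time_s': 0.0, 'joints': array([ 9.82604351e-01,  3.13469005e-01,  1.49847379e+00,  3.72635146e-06,
        1.33100667e+00, -2.23380038e-01]), 'dq': array([-0.00074329, -0.00094994,  0.00062007, -0.00164185,  0.00059269,
       -0.00041304]), 'tau': array([-6.34415610e-04, -4.12270081e+01, -2.59744442e+01, -2.54200258e-04,
        4.20377110e-03,  3.03721959e-05]), 'eef_pos': array([187.15219666, 490.21807964, 230.7115402 ]), 'ee_rot': array([ 0.6951852 ,  0.12782648,  0.69556627, -0.12870697]), 'force': array([-0.70201813,  0.50816109,  0.02878784]), 'wrist_torque': array([-0.0114411 , -0.02510183, -0.0228521 ]), 'grip_width': 1.0045542398647302}
top {'fx': 408.75363123841333, 'fy': 408.75363123841333, 'cx': 319.41223482060457, 'cy': 194.9151559803945, 'xyz': array([430.03566946,   6.97806142, 973.81787387]), 'attitude': array([-0.02782168,  0.70789201, -0.70512751,  0.03016696])}
side {'fx': 405.3636500504705, 'fy': 405.3636500504705, 'cx': 318.6511444075667, 'cy': 198.87962253676358, 'xyz': array([386.02931024, 729.19565745, 700.80013835]), 'attitude': array([ 0.03329081, -0.08559937,  0.90906707, -0.4064007 ])}
wrist {'fx': 333.1257542902609, 'fy': 333.1257542902609, 'cx': 317.4357720045541, 'cy': 198.94282508817295, 'T_tool_cam': array([[ 1.02875616e-03, -2.88507105e-01,  9.57477202e-01,
        -1.43456891e+02],
       [ 9.99998687e-01, -9.02067285e-04, -1.34625412e-03,
         1.63633077e+00],
       [ 1.25211274e-03,  9.57477330e-01,  2.88505798e-01,
        -7.29366202e+01],
       [ 0.00000000e+00,  0.00000000e+00,  0.00000000e+00,
         1.00000000e+00]])}
```

View pics/top0.png

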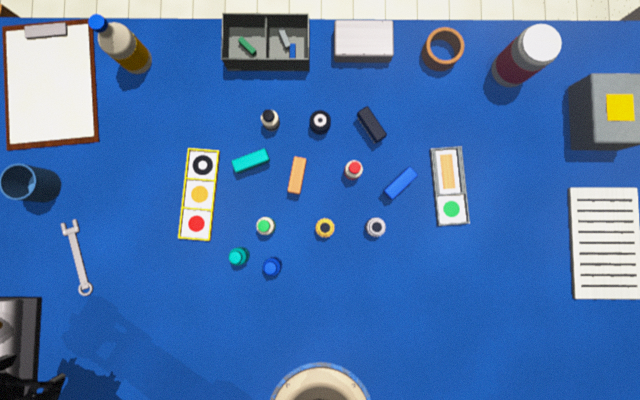

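View pics/side0.png

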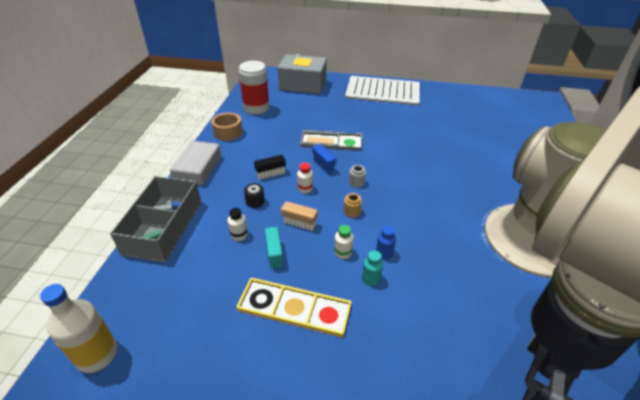

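```bash
cat > h.py <<'E'
import numpy as np, cv2
from scipy.spatial.transform import Rotation as R
from rig import ctrl, viewer
def rq(q): return R.from_quat(np.roll(q,-1)).as_matrix()
def campose(n, s=None):
    c=viewer.calibration(n)
    if n=="wrist":
        T=np.eye(4); T[:3,:3]=rq(s["ee_rot"]); T[:3,3]=s["eef_pos"]; T=T@c["T_tool_cam"]
        return c,T[:3,:3],T[:3,3]
    return c,rq(c["attitude"]),np.array(c["xyz"])
def ray(cp,u,v,z):
    c,M,o=cp; d=M@np.array([(u-c["cx"])/c["fx"],(v-c["cy"])/c["fy"],1.])
    return (o+d*(z-o[2])/d[2])[:2]
def proj(cp,p):
    c,M,o=cp; q=M.T@(np.asarray(p,float)-o); return c["fx"]*q[0]/q[2]+c["cx"],c["fy"]*q[1]/q[2]+c["cy"]
RNG=dict(green=((45,90,60),(72,255,255)),red=((0,130,90),(6,255,255)),wood=((8,70,120),(18,190,255)),
 brass=((17,90,90),(30,255,255)),dark=((0,0,0),(180,255,60)))
def mask(im,k):
    return cv2.inRange(cv2.cvtColor(im,cv2.COLOR_RGB2HSV),*[np.array(a) for a in RNG[k]])
def blobs(im,k,amin=25,roi=None):
    m=mask(im,k)
    if roi: z=np.zeros_like(m); a,b,c,d=roi; z[b:d,a:c]=m[b:d,a:c]; m=z
    out=[]
    for c in cv2.findContours(m,cv2.RETR_EXTERNAL,cv2.CHAIN_APPROX_NONE)[0]:
        if cv2.contourArea(c)>=amin: (u,v),wh,a=cv2.minAreaRect(c); out.append((round(u,1),round(v,1),np.round(wh,1).tolist(),round(a,1),c))
    return out
def go(x,y,z,yaw):
    """deltas in tool axes to a vertical pose, jaw direction at yaw deg (mod 180)"""
    s=ctrl.sense(); M=rq(s["ee_rot"]); d=M.T@(np.array([x,y,z])-s["eef_pos"]); best=None
    for k in (0,180):
        a=np.radians(yaw+k); Y=np.array([np.cos(a),np.sin(a),0]); X=np.array([0,0,-1.]); G=np.c_[X,Y,np.cross(X,Y)]
        r=np.degrees(R.from_matrix(M.T@G).as_rotvec())
        if best is None or np.linalg.norm(r)<np.linalg.norm(best): best=r
    print("shift",d.round(1),"turn",best.round(1))
def jaw():
    s=ctrl.sense(); M=rq(s["ee_rot"]); print("t",s["time_s"],"pos",s["eef_pos"].round(1),"jawyaw",np.degrees(np.arctan2(M[1,1],M[0,1])).round(1),"tilt",M[2,0].round(4),"F",s["force"].round(1),"grip",round(85*s["grip_width"],1),"j6",s["joints"][[0,5]].round(2))
    return s
E
python3 - <<'E'
from h import *
im=cv2.imread("pics/top0.png")[...,::-1].copy(); cp=campose("top")
for k in RNG:
    for b in blobs(im,k,25,(170,95,480,285)):
        z={"green":76,"red":76,"wood":48,"brass":48,"dark":48}[k]
        print(k,b[:4],"top",ray(cp,b[0],b[1],z).round(0),"z4",ray(cp,b[0],b[1],4).round(0))
jaw()
c=cv2.resize(im[90:290,170:480],None,fx=2.5,fy=2.5,interpolation=cv2.INTER_CUBIC); cv2.imwrite("pics/c1.png",c[...,::-1])
E
```

```text
green (263.1, 225.8, [10.7, 11.2], 26.6) top [436. 127.] z4 [436. 137.]
green (451.0, 208.5, [15.0, 14.0], 90.0) top [ 475. -286.] z4 [ 479. -309.]
red (196.0, 223.0, [14.0, 14.0], 90.0) top [441. 274.] z4 [442. 296.]
wood (296.5, 174.8, [12.4, 35.9], 10.8) top [552.  56.] z4 [558.  59.]
brass (324.5, 227.5, [17.0, 17.0], 90.0) top [432.  -8.] z4 [432.  -8.]
brass (296.5, 174.2, [10.2, 32.7], 10.8) top [553.  57.] z4 [559.  59.]
brass (447.1, 171.1, [33.2, 11.1], 84.0) top [ 562. -288.] z4 [ 568. -302.]
brass (198.4, 194.0, [32.4, 91.5], 6.0) top [507. 279.] z4 [511. 292.]
dark (202.5, 164.5, [17.0, 17.0], 90.0) top [575. 271.] z4 [582. 284.]
dark (366.8, 127.5, [33.8, 2.5], 56.3) top [ 663. -105.] z4 [ 674. -110.]
dark (319.5, 122.0, [19.0, 22.0], 0.0) top [675.   4.] z4 [687.   4.]
dark (267.8, 115.8, [10.6, 8.5], 45.0) top [689. 124.] z4 [701. 129.]
t 0.15 pos [187.2 490.3 230.9] jawyaw 69.1 tilt -1.0 F [ 0.1  0.1 -1. ] grip 84.7 j6 [ 0.98 -0.22]
```

View pics/c1.png

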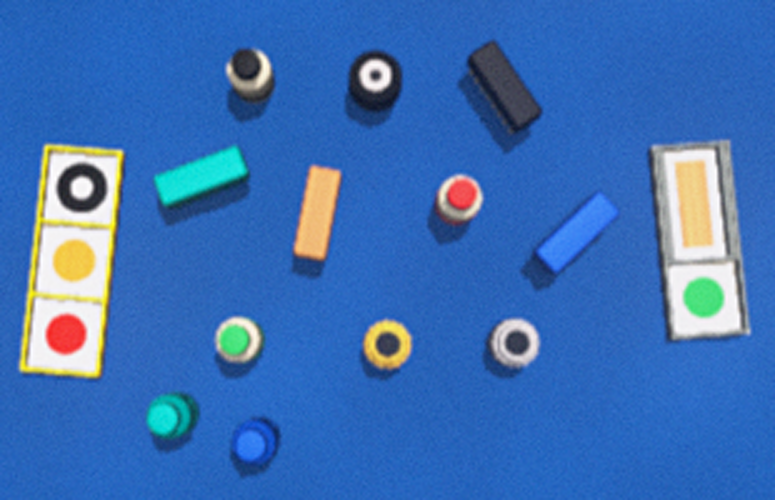

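The green bottle is the white body with the green cap at top-view (263,226); the ones at (237,257) and (272,267) are turquoise and blue decoys. The wooden brush is at (297,175), with turquoise (251,161) and blue (400,183) look-alikes. The crop confirms all of these.

```bash
python3 - <<'E'
from h import *
im=cv2.imread("pics/top0.png")[...,::-1].copy(); cp=campose("top")
print("red",ray(cp,354.4,167.2,76),"brass",ray(cp,324.5,227.5,48),"roller",ray(cp,320.2,120.2,44))
b=blobs(im,"wood",100,(280,140,320,210))[0]
p=cv2.boxPoints(cv2.minAreaRect(b[4])); w=np.array([ray(cp,u,v,48) for u,v in p]); e=[w[1]-w[0],w[2]-w[1]]
for q in e: print("brush edge",np.linalg.norm(q).round(1),np.degrees(np.arctan2(q[1],q[0])).round(1))
go(436,127,130,85)
E
```

```text
red [565.82019274 -73.19530147] brass [432.3832572   -7.71761032] roller [680.21444235   2.86537924]
brush edge 82.4 -10.2
brush edge 28.4 -100.6
shift [ 101.  -250.5  362.1] turn [-15.9  -0.    0.1]
```

>>> carry_out(deltas=[[-1,20,-50,72,-3,0,0],[-1,40,-100,144,-6,0,0],[-1,60,-150,216,-10,0,0],[-1,80,-200,288,-13,0,0],[-1,101,-250,362,-16,0,0]], newtons=40)

```text
time_s: 0.78
eef_pos: [360.1, 237.3, 161.3]
ee_rot: [0.707, 0.03, 0.706, -0.03]
force: [0.2, 1.1, 0.1]
grip_width: 1.002
```

```bash
python3 - <<'E'
from h import *
jaw(); go(436,127,130,85)
E
```

```text
t 0.775 pos [360.1 237.3 161.3] jawyaw 85.2 tilt -1.0 F [0.2 1.1 0.1] grip 85.2 j6 [ 0.31 -1.18]
shift [  31.3 -103.6   84.8] turn [ 0.2  0.  -0. ]
```

>>> carry_out(deltas=[[-1,31,-104,85,0,0,0],[-1,31,-104,85,0,0,0],[-1,31,-104,85,0,0,0],[-1,31,-104,85,0,0,0],[-1,31,-104,85,0,0,0]])

```text
time_s: 1.4
eef_pos: [434.6, 129.3, 130.9]
ee_rot: [0.707, 0.03, 0.706, -0.03]
force: [-0.1, -0.3, 0.7]
grip_width: 0.999
```

```bash
python3 - <<'E'
from h import *
s=jaw(); im=viewer.capture("wrist"); cv2.imwrite("pics/w1.png",im[...,::-1]); cp=campose("wrist",s)
for k in ("green",):
    for b in blobs(im,k,150): print(b[:4],ray(cp,b[0],b[1],76).round(1))
print(proj(cp,(436,127,76)))
E
```

```text
t 1.4 pos [434.6 129.3 130.9] jawyaw 85.2 tilt -1.0 F [-0.1 -0.3  0.7] grip 84.9 j6 [ 0.03 -1.46]
(313.5, 221.0, [39.0, 38.0], 0.0) [436.3 127.8]
(np.float64(312.1624042914429), np.float64(220.6972499686757))
```

View pics/w1.png

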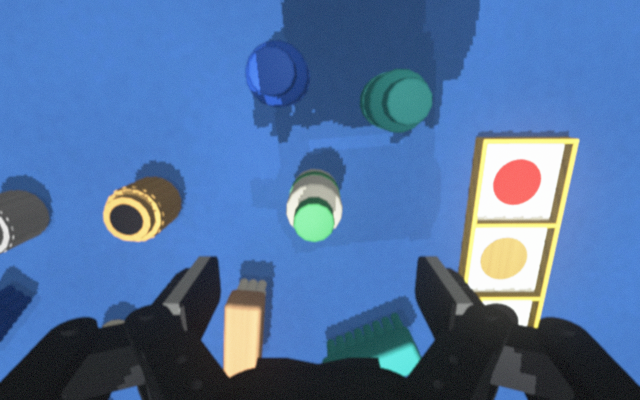

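The wrist picture shows the green cap at (313,221), which agrees with the top view to about 1 mm. Descending now.

>>> carry_out(deltas=[[-1,40,-2,1.5,0,0,0],[-1,80,-2,1.5,0,0,0],[-1,119,-2,1.5,0,0,0],[-1,119,-2,1.5,0,0,0],[0.2,119,-2,1.5,0,0,0]])

```text
time_s: 2.08
eef_pos: [437.1, 126.6, 13.0]
ee_rot: [0.707, 0.03, 0.706, -0.03]
force: [0.2, 0.1, 0.4]
grip_width: 0.818
```

>>> carry_out(deltas=[[1,0,0,0,0,0,0],[1,0,0,0,0,0,0],[1,0,0,0,0,0,0],[1,0,0,0,0,0,0],[1,0,0,0,0,0,0]], newtons=40)

```text
time_s: 2.7
eef_pos: [437.2, 126.2, 12.9]
ee_rot: [0.707, 0.03, 0.706, -0.03]
force: [-2.6, 0.5, 8.1]
grip_width: 0.457
```

>>> carry_out(deltas=[[1,-30,0,0,0,0,0],[1,-70,0,0,0,0,0],[1,-110,0,0,0,0,0],[1,-110,0,0,0,0,0],[1,-110,0,0,0,0,0]])

```text
time_s: 3.32
eef_pos: [436.0, 126.0, 121.0]
ee_rot: [0.706, 0.03, 0.707, -0.03]
force: [-0.1, -0.1, -1.7]
grip_width: 0.457
```

```bash
python3 - <<'E'
from h import *
jaw(); go(479,-309,122,94.5)
E
```

```text
t 3.325 pos [436. 126. 121.] jawyaw 85.1 tilt -1.0 F [-0.1 -0.1 -1.7] grip 38.9 j6 [ 0.02 -1.46]
shift [  -1.  -429.7   80.1] turn [-9.4 -0.1  0. ]
```

>>> carry_out(deltas=[[1,0,-30,6,-1,0,0],[1,0,-80,15,-2,0,0],[1,0,-130,24,-3,0,0],[1,0,-180,34,-4,0,0],[1,0,-220,41,-5,0,0]])

```text
time_s: 3.95
eef_pos: [457.9, -98.3, 120.3]
ee_rot: [0.706, -0.0, 0.708, 0.001]
force: [0.8, -0.2, -2.2]
grip_width: 0.458
```

>>> carry_out(deltas=[[1,0,-50,3,-1,0,0],[1,0,-100,7,-2,0,0],[1,0,-150,12,-3,0,0],[1,0,-190,16,-4,0,0],[1,0,-208,18,-4,0,0]])

```text
time_s: 4.58
eef_pos: [476.3, -305.9, 119.9]
ee_rot: [0.706, -0.024, 0.707, 0.025]
force: [0.3, 0.4, -1.9]
grip_width: 0.46
```

```bash
python3 - <<'E'
from h import *
s=jaw(); im=viewer.capture("wrist"); cv2.imwrite("pics/w2.png",im[...,::-1]); cp=campose("wrist",s)
for k in ("green","wood","brass"):
    for b in blobs(im,k,150): print(k,b[:4],ray(cp,b[0],b[1],4).round(1))
go(479,-309,17,94.5)
E
```

```text
t 4.575 pos [ 476.3 -305.9  119.9] jawyaw 94.0 tilt -1.0 F [ 0.3  0.4 -1.9] grip 39.1 j6 [-0.78 -2.42]
green (317.5, 328.0, [72.0, 85.0], 90.0) [ 605.2 -295.8]
shift [103.1  -2.3   2.5] turn [-0.5 -0.1 -0.1]
```

View pics/w2.png

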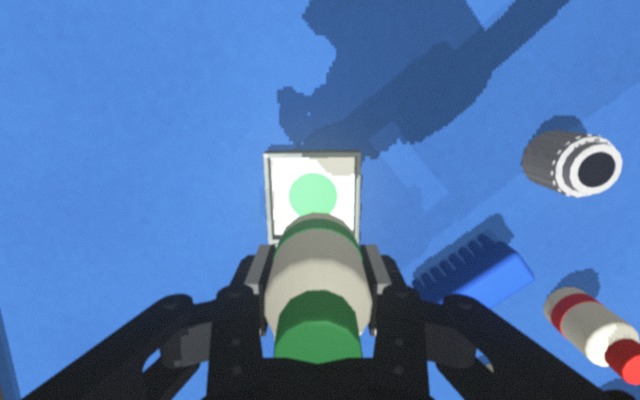

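The held bottle stands upright at (317,280), and the pocket's green disc is at (313,195).

```bash
python3 - <<'E'
from h import *
s=jaw(); cp=campose("wrist",s); print(ray(cp,313,195,4), proj(cp,(479,-309,4)))
E
```

```text
t 4.625 pos [ 476.4 -307.   120.1] jawyaw 94.0 tilt -1.0 F [-0.6 -0.9 -2. ] grip 38.7 j6 [-0.78 -2.42]
[ 478.92343869 -309.37545001] (np.float64(313.4559490223757), np.float64(195.12085123327824))
```

>>> carry_out(deltas=[[1,25,-1,1,0,0,0],[1,50,-2,2,0,0,0],[1,75,-2.5,2.5,-0.5,0,0],[1,85,-2.5,2.5,-0.5,0,0],[1,85,-2.5,2.5,-0.5,0,0]])

```text
time_s: 5.25
eef_pos: [479.5, -306.1, 36.3]
ee_rot: [0.706, -0.028, 0.707, 0.029]
force: [0.0, -0.1, -1.3]
grip_width: 0.454
```

>>> carry_out(deltas=[[1,5,0,0,0,0,0],[1,10,0,0,0,0,0],[1,14,0,0,0,0,0],[1,17,0,0,0,0,0],[1,17,0,0,0,0,0]])

```text
time_s: 5.88
eef_pos: [479.5, -306.9, 19.4]
ee_rot: [0.706, -0.028, 0.707, 0.028]
force: [0.4, -0.0, -0.5]
grip_width: 0.452
```

```bash
python3 - <<'E'
from h import *
jaw()
E
```

```text
t 5.875 pos [ 479.5 -306.9   19.4] jawyaw 94.6 tilt -1.0 F [ 0.4 -0.  -0.5] grip 38.5 j6 [-0.78 -2.43]
```

>>> carry_out(deltas=[[1,1,0,0,0,0,0],[1,2,0,0,0,0,0],[1,2.5,0,0,0,0,0],[1,2.5,0,0,0,0,0],[0.2,2.5,0,0,0,0,0]])

```text
time_s: 6.5
eef_pos: [479.6, -306.9, 17.1]
ee_rot: [0.707, -0.028, 0.707, 0.028]
force: [-0.9, -0.6, -1.6]
grip_width: 0.459
```

>>> carry_out(deltas=[[0,0,0,0,0,0,0],[-1,0,0,0,0,0,0],[-1,0,0,0,0,0,0],[-1,0,0,0,0,0,0],[-1,0,0,0,0,0,0]])

```text
time_s: 7.12
eef_pos: [479.6, -306.9, 17.1]
ee_rot: [0.707, -0.028, 0.707, 0.028]
force: [-0.7, -0.4, -1.6]
grip_width: 0.999
```

>>> carry_out(deltas=[[-1,-20,0,0,0,0,0],[-1,-50,0,0,0,0,0],[-1,-90,0,0,0,0,0],[-1,-105,0,0,0,0,0],[-1,-105,0,0,0,0,0]])

```text
time_s: 7.75
eef_pos: [479.7, -307.0, 122.2]
ee_rot: [0.707, -0.029, 0.706, 0.028]
force: [-0.4, 0.7, -0.9]
grip_width: 1.001
```

```bash
python3 - <<'E'
from h import *
jaw(); go(552.5,56.5,120,79.8)
E
```

```text
t 7.75 pos [ 479.7 -307.   122.2] jawyaw 94.6 tilt -1.0 F [-0.4  0.7 -0.9] grip 85.1 j6 [-0.77 -2.43]
shift [  2.  356.5 101.7] turn [14.8  0.   0. ]
```

>>> carry_out(deltas=[[-0.4,0,40,12,3,0,0],[-0.4,0,100,30,6,0,0],[-0.4,0,155,46,9,0,0],[-0.4,0,210,62,12,0,0],[-0.4,0,265,78,15,0,0]])

```text
time_s: 8.38
eef_pos: [535.5, -34.5, 120.3]
ee_rot: [0.703, 0.065, 0.705, -0.065]
force: [0.7, 0.2, 0.7]
grip_width: 0.7
```

```bash
python3 - <<'E'
from h import *
jaw(); go(552.5,56.5,100,79.8)
E
```

```text
t 8.375 pos [535.5 -34.5 120.3] jawyaw 79.5 tilt -1.0 F [0.7 0.2 0.7] grip 59.5 j6 [-0.28 -1.67]
shift [20.3 92.6  0.2] turn [-0.3 -0.2 -0. ]
```

>>> carry_out(deltas=[[-0.4,10,45,0,0,0,0],[-0.4,15,75,0,0,0,0],[-0.4,20,92.5,0,0,0,0],[-0.4,20,92.5,0,0,0,0],[-0.4,20,92.5,0,0,0,0]])

```text
time_s: 9.0
eef_pos: [552.7, 53.4, 101.9]
ee_rot: [0.704, 0.064, 0.704, -0.065]
force: [0.5, -0.1, -0.0]
grip_width: 0.703
```

```bash
python3 - <<'E'
from h import *
s=jaw(); im=viewer.capture("wrist"); cv2.imwrite("pics/w3.png",im[...,::-1]); cp=campose("wrist",s)
b=max(blobs(im,"wood",150),key=lambda b:cv2.contourArea(b[4])); print(b[:4],ray(cp,b[0],b[1],48))
print([np.round(proj(cp,(552.5+d*np.cos(-.178),56.5+d*np.sin(-.178),48))) for d in(-42,0,42)])
go(552.5,56.5,15,79.8)
E
```

```text
t 9.0 pos [552.7  53.4 101.9] jawyaw 79.5 tilt -1.0 F [ 0.5 -0.1 -0. ] grip 59.8 j6 [-0.11 -1.5 ]
(322.0, 213.0, [124.0, 46.0], 90.0) [549.46252327  58.19216506]
[array([320., 151.]), array([320., 218.]), array([320., 277.])]
shift [87.1  3.  -0.9] turn [-0.3  0.   0. ]
```

View pics/w3.png

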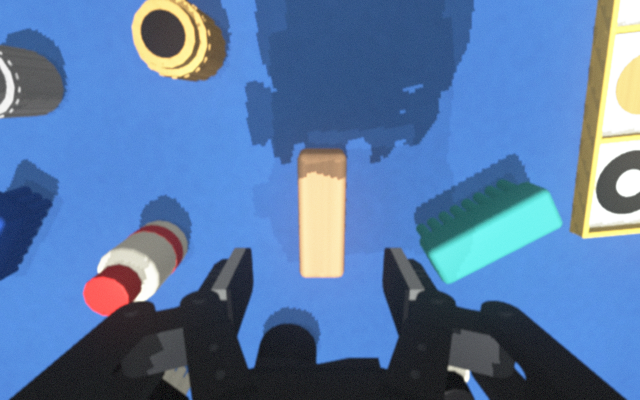

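The wooden brush is at (322,213), in line with the jaws and with both fingers clear of the turquoise brush.

>>> carry_out(deltas=[[-0.4,30,2,-1,0,0,0],[-0.4,60,3,-1,0,0,0],[-0.4,86,3,-1,0,0,0],[-0.4,86,3,-1,0,0,0],[0,86,3,-1,0,0,0]])

```text
time_s: 9.68
eef_pos: [553.0, 57.0, 17.3]
ee_rot: [0.705, 0.064, 0.704, -0.064]
force: [0.5, 0.2, -0.1]
grip_width: 0.509
```

>>> carry_out(deltas=[[1,0,0,0,0,0,0],[1,0,0,0,0,0,0],[1,0,0,0,0,0,0],[1,0,0,0,0,0,0],[1,0,0,0,0,0,0]])

```text
time_s: 10.3
eef_pos: [553.2, 57.3, 17.5]
ee_rot: [0.705, 0.064, 0.703, -0.064]
force: [-0.6, -1.3, 7.1]
grip_width: 0.34
```

>>> carry_out(deltas=[[1,-30,0,0,0,0,0],[1,-70,0,0,0,0,0],[1,-110,0,0,0,0,0],[1,-110,0,0,0,0,0],[1,-110,0,0,0,0,0]])

```text
time_s: 10.92
eef_pos: [551.9, 57.6, 125.5]
ee_rot: [0.704, 0.064, 0.705, -0.064]
force: [0.1, 0.1, -0.9]
grip_width: 0.345
```

```bash
python3 - <<'E'
from h import *
jaw(); go(568,-302,124,94.5)
E
```

```text
t 10.925 pos [551.9  57.6 125.5] jawyaw 79.6 tilt -1.0 F [ 0.1  0.1 -0.9] grip 29.3 j6 [-0.11 -1.5 ]
shift [   1.4 -350.8   80.8] turn [-14.9  -0.1  -0. ]
```

>>> carry_out(deltas=[[1,0,-30,7,-2,0,0],[1,0,-70,16,-4,0,0],[1,0,-115,27,-6,0,0],[1,0,-160,37,-8,0,0],[1,0,-200,46,-10,0,0]])

```text
time_s: 11.55
eef_pos: [560.7, -148.8, 124.5]
ee_rot: [0.706, 0.003, 0.708, -0.002]
force: [-0.0, -0.5, -1.4]
grip_width: 0.347
```

```bash
python3 - <<'E'
from h import *
jaw(); go(568,-302,124,94.5)
E
```

```text
t 11.55 pos [ 560.7 -148.8  124.5] jawyaw 89.6 tilt -1.0 F [-0.  -0.5 -1.4] grip 29.5 j6 [-0.46 -2.03]
shift [   0.3 -153.1    8.2] turn [-4.9 -0.1 -0.1]
```

>>> carry_out(deltas=[[1,0,-40,2,-1,0,0],[1,0,-80,4,-2,0,0],[1,0,-120,6,-4,0,0],[1,0,-153,8,-5,0,0],[1,0,-153,8,-5,0,0]])

```text
time_s: 12.18
eef_pos: [567.5, -302.1, 124.1]
ee_rot: [0.706, -0.027, 0.707, 0.028]
force: [0.3, 1.8, -1.3]
grip_width: 0.347
```

```bash
python3 - <<'E'
from h import *
s=jaw(); im=viewer.capture("wrist"); cv2.imwrite("pics/w4.png",im[...,::-1]); cp=campose("wrist",s)
print([np.round(proj(cp,(x,y,4))) for x,y in((479,-309),(568,-302))])
go(568,-302,22,94.5)
E
```

```text
t 12.175 pos [ 567.5 -302.1  124.1] jawyaw 94.4 tilt -1.0 F [ 0.3  1.8 -1.3] grip 29.5 j6 [-0.67 -2.32]
[array([316.,  76.]), array([316., 192.])]
shift [102.3  -1.6   0.4] turn [ 0.  -0.1 -0.1]
```

View pics/w4.png

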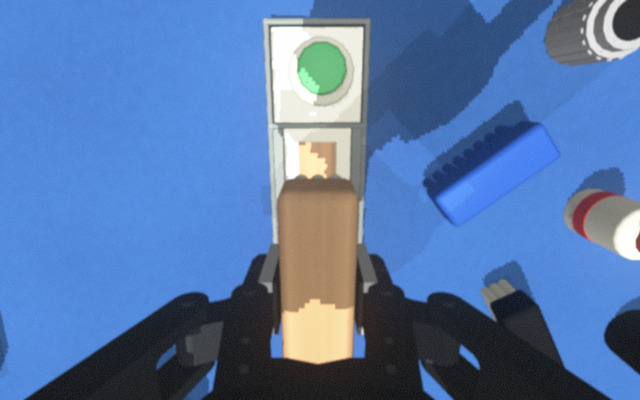

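The green bottle stands in its pocket (320,70), and the held brush lines up over the long pocket.

>>> carry_out(deltas=[[1,25,-1,0,0,0,0],[1,50,-1.5,0,0,0,0],[1,75,-1.5,0,0,0,0],[1,92,-1.5,0,0,0,0],[1,96,-1.5,0,0,0,0]])

```text
time_s: 12.85
eef_pos: [568.2, -301.0, 29.0]
ee_rot: [0.706, -0.028, 0.707, 0.029]
force: [-0.2, 0.0, -0.4]
grip_width: 0.348
```

>>> carry_out(deltas=[[1,3,0,0,0,0,0],[1,5,0,0,0,0,0],[1,6.5,0,0,0,0,0],[1,6.5,0,0,0,0,0],[1,6.5,0,0,0,0,0]])

```text
time_s: 13.48
eef_pos: [568.6, -302.0, 23.8]
ee_rot: [0.707, -0.028, 0.706, 0.028]
force: [-0.2, -0.2, -0.0]
grip_width: 0.343
```

>>> carry_out(deltas=[[1,1,0,0,0,0,0],[1,2,0,0,0,0,0],[1,2,0,0,0,0,0],[0.4,2,0,0,0,0,0],[0,2,0,0,0,0,0]])

```text
time_s: 14.1
eef_pos: [568.5, -302.0, 21.6]
ee_rot: [0.707, -0.028, 0.707, 0.028]
force: [-0.2, 0.2, 0.2]
grip_width: 0.499
```

>>> carry_out(deltas=[[-0.2,0,0,0,0,0,0],[-0.4,0,0,0,0,0,0],[-0.4,0,0,0,0,0,0],[-0.4,0,0,0,0,0,0],[-0.4,0,0,0,0,0,0]])

```text
time_s: 14.72
eef_pos: [568.5, -302.0, 21.6]
ee_rot: [0.707, -0.028, 0.707, 0.028]
force: [0.1, -0.2, 0.8]
grip_width: 0.699
```

>>> carry_out(deltas=[[-0.4,-20,0,0,0,0,0],[-0.4,-50,0,0,0,0,0],[-1,-90,0,0,0,0,0],[-1,-105,0,0,0,0,0],[-1,-105,0,0,0,0,0]])

```text
time_s: 15.35
eef_pos: [568.8, -302.2, 127.6]
ee_rot: [0.707, -0.029, 0.706, 0.028]
force: [0.4, 0.1, 0.1]
grip_width: 1.001
```

```bash
python3 - <<'E'
from h import *
jaw(); go(566,-73,125,90)
E
```

```text
t 15.35 pos [ 568.8 -302.2  127.6] jawyaw 94.6 tilt -1.0 F [0.4 0.1 0.1] grip 85.1 j6 [-0.67 -2.32]
shift [  2.3 228.6  15.6] turn [4.6 0.1 0.1]
```

>>> carry_out(deltas=[[-0.7,0,50,3,1,0,0],[-0.7,1,110,7,3,0,0],[-0.7,2,170,11,4.5,0,0],[-0.7,2,228.5,15.5,4.5,0,0],[-0.7,2,228.5,15.5,4.5,0,0]])

```text
time_s: 15.98
eef_pos: [564.7, -69.2, 123.2]
ee_rot: [0.706, -0.002, 0.708, 0.003]
force: [-0.1, -0.9, -1.1]
grip_width: 0.849
```

```bash
python3 - <<'E'
from h import *
s=jaw(); im=viewer.capture("wrist"); cv2.imwrite("pics/w5.png",im[...,::-1]); cp=campose("wrist",s)
for b in blobs(im,"red",200): print(b[:4],ray(cp,b[0],b[1],76).round(1))
go(566,-73,12,90)
E
```

```text
t 15.975 pos [564.7 -69.2 123.2] jawyaw 90.4 tilt -1.0 F [-0.1 -0.9 -1.1] grip 72.1 j6 [-0.33 -1.91]
(308.8, 225.3, [38.2, 37.5], 45.0) [566.5 -73.4]
shift [111.4  -1.7   1.2] turn [ 0.3 -0.1 -0. ]
```

View pics/w5.png

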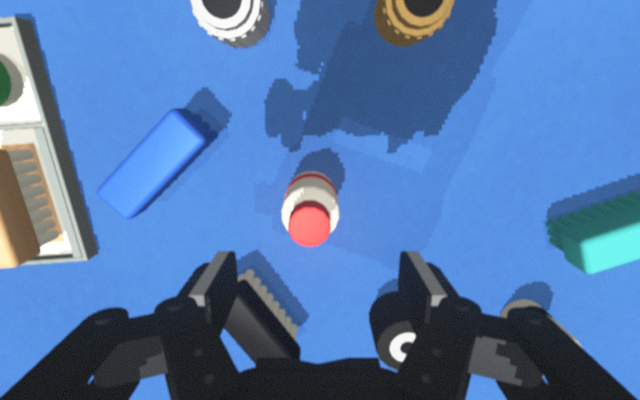

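The red cap is at (309,225), within 1 mm of the top-view position, with free space around both fingers.

>>> carry_out(deltas=[[-0.7,35,-2,1.5,0,0,0],[-0.7,75,-2,1.5,0,0,0],[-0.7,111,-2,1.5,0,0,0],[-0.7,111,-2,1.5,0,0,0],[0,111,-2,1.5,0,0,0]])

```text
time_s: 16.65
eef_pos: [567.7, -75.9, 14.6]
ee_rot: [0.708, -0.0, 0.707, 0.0]
force: [0.8, 0.2, -0.0]
grip_width: 0.658
```

>>> carry_out(deltas=[[1,0,0,0,0,0,0],[1,0,0,0,0,0,0],[1,0,0,0,0,0,0],[1,0,0,0,0,0,0],[1,0,0,0,0,0,0]])

```text
time_s: 17.27
eef_pos: [568.0, -75.5, 15.3]
ee_rot: [0.708, -0.001, 0.706, 0.0]
force: [-2.3, -0.6, 7.2]
grip_width: 0.457
```

>>> carry_out(deltas=[[1,-30,0,0,0,0,0],[1,-70,0,0,0,0,0],[1,-110,0,0,0,0,0],[1,-110,0,0,0,0,0],[1,-110,0,0,0,0,0]])

```text
time_s: 17.9
eef_pos: [566.7, -74.8, 123.0]
ee_rot: [0.707, -0.001, 0.707, 0.001]
force: [-0.0, -0.1, -0.4]
grip_width: 0.458
```

```bash
python3 - <<'E'
from h import *
jaw(); go(442,296,122,85)
E
```

```text
t 17.9 pos [566.7 -74.8 123. ] jawyaw 90.1 tilt -1.0 F [-0.  -0.1 -0.4] grip 39.0 j6 [-0.34 -1.91]
shift [   1.3  371.  -124.1] turn [ 5.1 -0.1 -0. ]
```

>>> carry_out(deltas=[[1,0,30,-10,1,0,0],[1,0,75,-25,2,0,0],[1,0,120,-40,3,0,0],[1,0,165,-55,4,0,0],[1,0,210,-70,5,0,0]])

```text
time_s: 18.52
eef_pos: [495.5, 136.2, 122.4]
ee_rot: [0.706, 0.03, 0.707, -0.031]
force: [-0.4, 0.0, -1.4]
grip_width: 0.457
```

```bash
python3 - <<'E'
from h import *
jaw(); go(442,296,122,85)
E
```

```text
t 18.525 pos [495.5 136.2 122.4] jawyaw 85.1 tilt -1.0 F [-0.4  0.  -1.4] grip 38.9 j6 [ 0.04 -1.44]
shift [  0.5 154.6 -67. ] turn [ 0.1 -0.1  0. ]
```

>>> carry_out(deltas=[[1,0,45,-20,0,0,0],[1,0,90,-40,0,0,0],[1,0,130,-57,0,0,0],[1,0,154.5,-67,0,0,0],[1,0,154.5,-67,0,0,0]])

```text
time_s: 19.15
eef_pos: [442.0, 295.5, 122.4]
ee_rot: [0.706, 0.029, 0.707, -0.03]
force: [-0.2, -0.1, -0.8]
grip_width: 0.457
```

```bash
python3 - <<'E'
from h import *
s=jaw(); im=viewer.capture("wrist"); cv2.imwrite("pics/w6.png",im[...,::-1]); cp=campose("wrist",s)
for b in blobs(im,"red",200): print(b[:4],ray(cp,b[0],b[1],4).round(1))
go(442,296,30,85)
E
```

```text
t 19.15 pos [442.  295.5 122.4] jawyaw 85.2 tilt -1.0 F [-0.2 -0.1 -0.8] grip 38.9 j6 [ 0.37 -1.12]
(317.5, 324.5, [77.0, 83.0], 90.0) [568.9 285.8]
shift [92.5  1.5 -0.5] turn [ 0.2 -0.1  0.1]
```

View pics/w6.png

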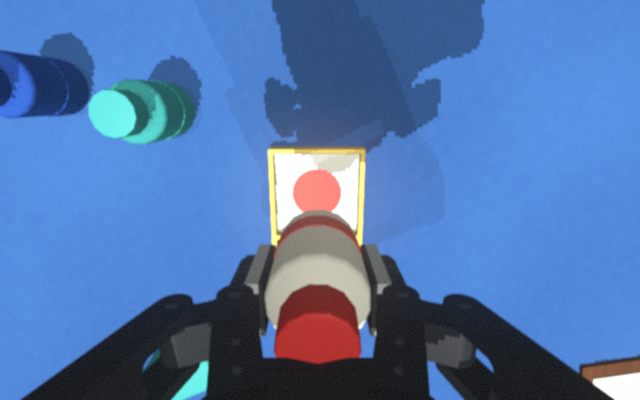

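The bottle is centred over the red pocket, whose disc is at (317,192).

>>> carry_out(deltas=[[1,25,0.5,0,0,0,0],[1,55,0.5,0,0,0,0],[1,85,0.5,0,0,0,0],[1,95,0.5,0,0,0,0],[1,97,0.5,0,0,0,0]])

```text
time_s: 19.82
eef_pos: [443.6, 294.5, 26.5]
ee_rot: [0.706, 0.03, 0.707, -0.031]
force: [0.7, 0.0, -0.0]
grip_width: 0.458
```

>>> carry_out(deltas=[[1,2,0,0,0,0,0],[1,4,0,0,0,0,0],[1,5,0,0,0,0,0],[1,6,0,0,0,0,0],[1,6,0,0,0,0,0]])

```text
time_s: 20.45
eef_pos: [443.3, 295.1, 20.6]
ee_rot: [0.706, 0.03, 0.706, -0.03]
force: [0.8, 0.0, -1.7]
grip_width: 0.456
```

>>> carry_out(deltas=[[1,1,0,0,0,0,0],[1,2,0,0,0,0,0],[1,2.5,0,0,0,0,0],[0.2,2.5,0,0,0,0,0],[0,2.5,0,0,0,0,0]])

```text
time_s: 21.08
eef_pos: [443.4, 295.1, 18.4]
ee_rot: [0.707, 0.03, 0.706, -0.03]
force: [-0.4, 0.2, -0.4]
grip_width: 0.499
```

>>> carry_out(deltas=[[-0.5,0,0,0,0,0,0],[-0.8,0,0,0,0,0,0],[-0.8,0,0,0,0,0,0],[-0.8,0,0,0,0,0,0],[-0.8,0,0,0,0,0,0]])

```text
time_s: 21.7
eef_pos: [443.3, 295.1, 18.1]
ee_rot: [0.706, 0.03, 0.706, -0.03]
force: [-0.6, 0.5, -0.1]
grip_width: 0.9
```

>>> carry_out(deltas=[[-0.8,-20,0,0,0,0,0],[-0.8,-50,0,0,0,0,0],[-0.8,-90,0,0,0,0,0],[-0.8,-105,0,0,0,0,0],[-0.8,-105,0,0,0,0,0]])

```text
time_s: 22.32
eef_pos: [443.4, 295.1, 123.2]
ee_rot: [0.707, 0.03, 0.706, -0.03]
force: [-0.4, 0.8, -0.7]
grip_width: 0.904
```

```bash
python3 - <<'E'
from h import *
jaw(); go(432.5,-7.7,123,85)
E
```

```text
t 22.325 pos [443.4 295.1 123.2] jawyaw 85.1 tilt -1.0 F [-0.4  0.8 -0.7] grip 76.9 j6 [ 0.37 -1.12]
shift [ 1.000e-01 -3.026e+02  1.500e+01] turn [ 0.1  0.  -0. ]
```

>>> carry_out(deltas=[[-0.8,0,-60,3,0,0,0],[-0.8,0,-120,6,0,0,0],[-0.8,0,-180,9,0,0,0],[-0.8,0,-242,12,0,0,0],[-0.8,0,-302,15,0,0,0]])

```text
time_s: 22.95
eef_pos: [431.4, -8.8, 121.7]
ee_rot: [0.706, 0.03, 0.707, -0.03]
force: [0.5, -0.5, 0.0]
grip_width: 0.901
```

>>> carry_out(deltas=[[-0.8,20,0,0,0,0,0],[-0.8,30,0,0,0,0,0],[-0.8,30,0,0,0,0,0],[-0.8,30,0,0,0,0,0],[-0.8,30,0,0,0,0,0]])

```text
time_s: 23.58
eef_pos: [432.7, -6.7, 93.5]
ee_rot: [0.707, 0.03, 0.706, -0.03]
force: [-0.4, 0.5, 0.6]
grip_width: 0.9
```

```bash
python3 - <<'E'
from h import *
s=jaw(); im=viewer.capture("wrist"); cv2.imwrite("pics/w7.png",im[...,::-1]); cp=campose("wrist",s)
for b in blobs(im,"brass",300)+blobs(im,"dark",200,(200,100,420,300)): print(b[:4],ray(cp,b[0],b[1],48).round(1))
print(proj(cp,(432.5,-7.7,48)))
go(432.5,-7.7,6,85)
E
```

```text
t 23.575 pos [432.7  -6.7  93.5] jawyaw 85.2 tilt -1.0 F [-0.4  0.5  0.6] grip 76.5 j6 [-0.29 -1.77]
(630.5, 351.5, [73.0, 17.0], 90.0) [544.4 200.4]
(316.6, 211.6, [66.1, 67.0], 18.4) [425.1  -5.4]
(412.0, 277.5, [43.0, 14.0], 90.0) [474.4  51.3]
(215.0, 277.0, [44.0, 30.0], 90.0) [463.4 -73.8]
(np.float64(313.8934994815276), np.float64(223.488244485125))
shift [87.5 -0.9 -0.1] turn [0.1 0.  0. ]
```

View pics/w7.png

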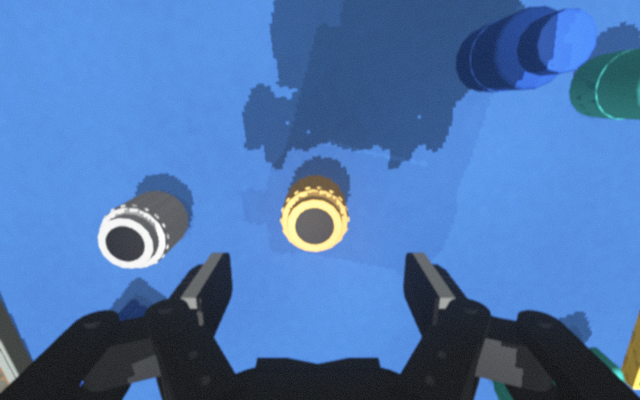

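The brass adapter's bore is at (315,225), where it was expected; the steel spare is well to the left at (125,243).

>>> carry_out(deltas=[[-0.8,30,-1,0,0,0,0],[-0.8,60,-1,0,0,0,0],[-0.8,87,-1,0,0,0,0],[-0.8,87,-1,0,0,0,0],[-0.2,87,-1,0,0,0,0]])

```text
time_s: 24.25
eef_pos: [432.9, -8.2, 7.1]
ee_rot: [0.707, 0.03, 0.706, -0.03]
force: [0.9, -0.1, 0.6]
grip_width: 0.709
```

>>> carry_out(deltas=[[1,0,0,0,0,0,0],[1,0,0,0,0,0,0],[1,0,0,0,0,0,0],[1,0,0,0,0,0,0],[1,0,0,0,0,0,0]], newtons=60)

```text
time_s: 24.88
eef_pos: [433.1, -8.3, 7.4]
ee_rot: [0.707, 0.03, 0.706, -0.03]
force: [-1.8, 0.8, 8.7]
grip_width: 0.465
```

>>> carry_out(deltas=[[1,-30,0,0,0,0,0],[1,-70,0,0,0,0,0],[1,-110,0,0,0,0,0],[1,-125,0,0,0,0,0],[1,-125,0,0,0,0,0]])

```text
time_s: 25.5
eef_pos: [432.7, -8.2, 132.1]
ee_rot: [0.707, 0.03, 0.706, -0.03]
force: [0.8, 0.0, -3.6]
grip_width: 0.463
```

```bash
python3 - <<'E'
from h import *
jaw(); go(512,290,130,85)
E
```

```text
t 25.5 pos [432.7  -8.2 132.1] jawyaw 85.1 tilt -1.0 F [ 0.8  0.  -3.6] grip 39.4 j6 [-0.29 -1.78]
shift [  2.1 303.8  53.6] turn [0.1 0.1 0. ]
```

>>> carry_out(deltas=[[1,0,30,5,0,0,0],[1,0,75,13,0,0,0],[1,0,125,22,0,0,0],[1,0,175,31,0,0,0],[1,0,225,40,0,0,0]])

```text
time_s: 26.12
eef_pos: [491.1, 214.2, 129.9]
ee_rot: [0.706, 0.03, 0.707, -0.03]
force: [0.7, -1.1, -3.0]
grip_width: 0.464
```

>>> carry_out(deltas=[[1,0,40,7,0,0,0],[1,0,70,12,0,0,0],[1,0,79,13.5,0,0,0],[1,0,79,13.5,0,0,0],[1,0,79,13.5,0,0,0]])

```text
time_s: 26.75
eef_pos: [511.5, 289.2, 130.8]
ee_rot: [0.706, 0.03, 0.707, -0.031]
force: [0.5, -0.4, -3.0]
grip_width: 0.463
```

```bash
python3 - <<'E'
from h import *
s=jaw(); im=viewer.capture("wrist"); cv2.imwrite("pics/w8.png",im[...,::-1]); cp=campose("wrist",s)
print(proj(cp,(512,290,4)),proj(cp,(442,296,80)))
go(512,290,12,85)
E
```

```text
t 26.75 pos [511.5 289.2 130.8] jawyaw 85.0 tilt -1.0 F [ 0.5 -0.4 -3. ] grip 39.4 j6 [ 0.32 -1.17]
(np.float64(317.21381909772697), np.float64(189.50366050293212)) (np.float64(316.58635193242634), np.float64(103.80041190764989))
shift [119.    0.8   0.5] turn [ 0. -0.  0.]
```

View pics/w8.png

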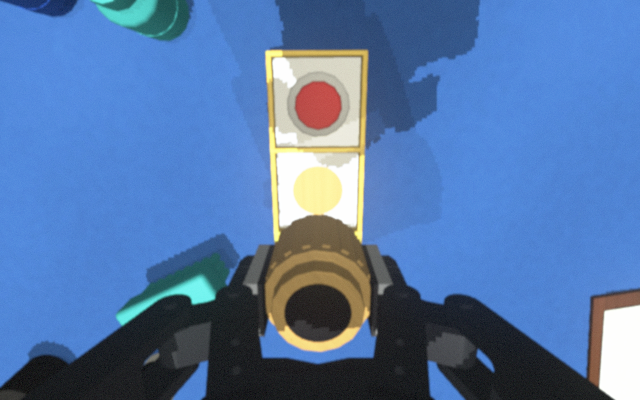

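The red bottle stands in its pocket (318,103), and the brass disc (318,189) is under the held adapter.

>>> carry_out(deltas=[[1,30,0.5,0.5,0,0,0],[1,65,0.5,0.5,0,0,0],[1,95,0.5,0.5,0,0,0],[1,109,0.5,0.5,0,0,0],[1,111,0.5,0.5,0,0,0]])

```text
time_s: 27.42
eef_pos: [512.2, 290.3, 20.0]
ee_rot: [0.706, 0.03, 0.707, -0.03]
force: [-0.1, -0.4, -2.6]
grip_width: 0.467
```

>>> carry_out(deltas=[[1,2,0,0,0,0,0],[1,4,0,0,0,0,0],[1,6,0,0,0,0,0],[1,7,0,0,0,0,0],[1,7,0,0,0,0,0]])

```text
time_s: 28.05
eef_pos: [512.1, 290.7, 13.1]
ee_rot: [0.706, 0.03, 0.706, -0.03]
force: [-0.8, -0.3, -2.1]
grip_width: 0.462
```

>>> carry_out(deltas=[[1,1,0,0,0,0,0],[1,2,0,0,0,0,0],[1,2,0,0,0,0,0],[1,2,0,0,0,0,0],[0.1,2,0,0,0,0,0]])

```text
time_s: 28.68
eef_pos: [512.2, 290.7, 11.5]
ee_rot: [0.707, 0.03, 0.706, -0.03]
force: [-3.6, -1.2, 5.0]
grip_width: 0.461
```

>>> carry_out(deltas=[[-0.2,0,0,0,0,0,0],[-0.6,0,0,0,0,0,0],[-0.8,0,0,0,0,0,0],[-0.8,0,0,0,0,0,0],[-0.8,0,0,0,0,0,0]])

```text
time_s: 29.3
eef_pos: [512.2, 290.7, 11.1]
ee_rot: [0.706, 0.03, 0.706, -0.03]
force: [-0.8, -0.1, 0.3]
grip_width: 0.902
```

>>> carry_out(deltas=[[-0.8,-20,0,0,0,0,0],[-0.8,-50,0,0,0,0,0],[-0.8,-90,0,0,0,0,0],[-0.8,-110,0,0,0,0,0],[-0.8,-110,0,0,0,0,0]])

```text
time_s: 29.92
eef_pos: [512.8, 290.9, 122.3]
ee_rot: [0.707, 0.031, 0.705, -0.03]
force: [-0.1, -0.2, -1.1]
grip_width: 0.896
```

```bash
python3 - <<'E'
from h import *
jaw(); go(680,3,120,85)
E
```

```text
t 29.925 pos [512.8 290.9 122.3] jawyaw 85.1 tilt -1.0 F [-0.1 -0.2 -1.1] grip 76.2 j6 [ 0.32 -1.17]
shift [   2.5 -272.6  191.2] turn [ 0.1  0.2 -0.1]
```

>>> carry_out(deltas=[[-0.8,0,-50,35,0,0,0],[-0.8,0,-100,70,0,0,0],[-0.8,0,-150,105,0,0,0],[-0.8,0,-200,140,0,0,0],[-0.8,0,-245,172,0,0,0]])

```text
time_s: 30.55
eef_pos: [662.9, 29.8, 119.4]
ee_rot: [0.706, 0.031, 0.707, -0.03]
force: [-0.7, 0.1, -0.2]
grip_width: 0.902
```

>>> carry_out(deltas=[[-0.8,10,-27,19,0,0,0],[-0.8,20,-27,19,0,0,0],[-0.8,25,-27,19,0,0,0],[-0.8,25,-27,19,0,0,0],[-0.8,25,-27,19,0,0,0]])

```text
time_s: 31.18
eef_pos: [679.2, 4.2, 96.6]
ee_rot: [0.707, 0.03, 0.706, -0.03]
force: [1.1, -0.1, 0.4]
grip_width: 0.897
```

```bash
python3 - <<'E'
from h import *
s=jaw(); im=viewer.capture("wrist"); cv2.imwrite("pics/w9.png",im[...,::-1]); cp=campose("wrist",s)
print(proj(cp,(680,3,44)))
go(680,3,5,85)
E
```

```text
t 31.175 pos [679.2   4.2  96.6] jawyaw 85.2 tilt -1.0 F [ 1.1 -0.1  0.4] grip 76.2 j6 [-0.17 -1.65]
(np.float64(313.7966683617092), np.float64(220.90046485154488))
shift [91.7 -0.9  0.7] turn [0.1 0.  0. ]
```

View pics/w9.png

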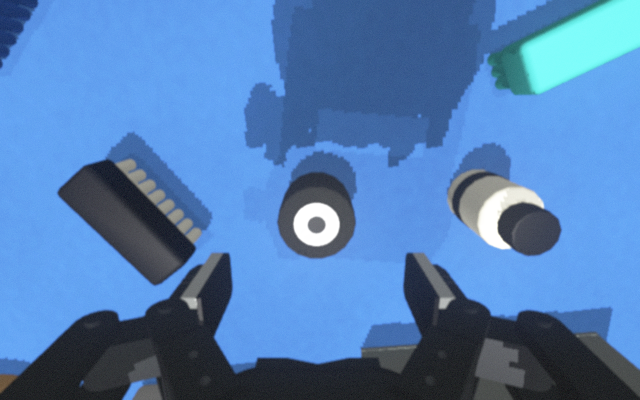

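The hub is at (317,225), 1–2 mm beyond the estimate. The black brush and black bottle both clear the fingers.

>>> carry_out(deltas=[[-0.8,30,0,2,0,0,0],[-0.8,60,0,2,0,0,0],[-0.8,91,0,2,0,0,0],[-0.8,91,0,2,0,0,0],[-0.4,91,0,2,0,0,0]])

```text
time_s: 31.85
eef_pos: [682.0, 3.2, 6.8]
ee_rot: [0.707, 0.03, 0.706, -0.03]
force: [-0.6, -0.4, 1.0]
grip_width: 0.71
```

>>> carry_out(deltas=[[1,0,0,0,0,0,0],[1,0,0,0,0,0,0],[1,0,0,0,0,0,0],[1,0,0,0,0,0,0],[1,0,0,0,0,0,0]], newtons=50)

```text
time_s: 32.48
eef_pos: [682.3, 3.1, 7.3]
ee_rot: [0.708, 0.03, 0.705, -0.03]
force: [-1.1, 0.8, 6.7]
grip_width: 0.572
```

>>> carry_out(deltas=[[1,-30,0,0,0,0,0],[1,-70,0,0,0,0,0],[1,-110,0,0,0,0,0],[1,-125,0,0,0,0,0],[1,-125,0,0,0,0,0]])

```text
time_s: 33.1
eef_pos: [681.3, 3.2, 130.3]
ee_rot: [0.707, 0.03, 0.706, -0.03]
force: [1.1, 0.2, -2.2]
grip_width: 0.577
```

```bash
python3 - <<'E'
from h import *
jaw(); go(582,284,130,85)
E
```

```text
t 33.1 pos [681.3   3.2 130.3] jawyaw 85.1 tilt -1.0 F [ 1.1  0.2 -2.2] grip 49.0 j6 [-0.17 -1.65]
shift [ 2.000e-01  2.713e+02 -1.229e+02] turn [0.1 0.  0. ]
```

>>> carry_out(deltas=[[1,0,30,-14,0,0,0],[1,0,75,-34,0,0,0],[1,0,120,-54,0,0,0],[1,0,165,-75,0,0,0],[1,0,210,-95,0,0,0]])

```text
time_s: 33.72
eef_pos: [603.0, 221.8, 127.8]
ee_rot: [0.705, 0.03, 0.708, -0.031]
force: [1.2, -1.3, -1.8]
grip_width: 0.572
```

>>> carry_out(deltas=[[1,0,35,-16,0,0,0],[1,0,61,-28,0,0,0],[1,0,61,-28,0,0,0],[1,0,61,-28,0,0,0],[1,0,61,-28,0,0,0]])

```text
time_s: 34.35
eef_pos: [582.1, 282.6, 129.5]
ee_rot: [0.706, 0.031, 0.707, -0.031]
force: [-0.4, -0.2, -0.6]
grip_width: 0.572
```

```bash
python3 - <<'E'
from h import *
s=jaw(); im=viewer.capture("wrist"); cv2.imwrite("pics/w10.png",im[...,::-1]); cp=campose("wrist",s)
print(proj(cp,(582,284,4)),proj(cp,(512,290,52)))
go(582,284,11.3,85)
E
```

```text
t 34.35 pos [582.1 282.6 129.5] jawyaw 85.0 tilt -1.0 F [-0.4 -0.2 -0.6] grip 48.6 j6 [ 0.27 -1.21]
(np.float64(317.8388916140647), np.float64(189.14618079094888)) (np.float64(317.55204831326665), np.float64(102.12706495041846))
shift [118.4   1.3  -0.2] turn [ 0. -0.  0.]
```

View pics/w10.png

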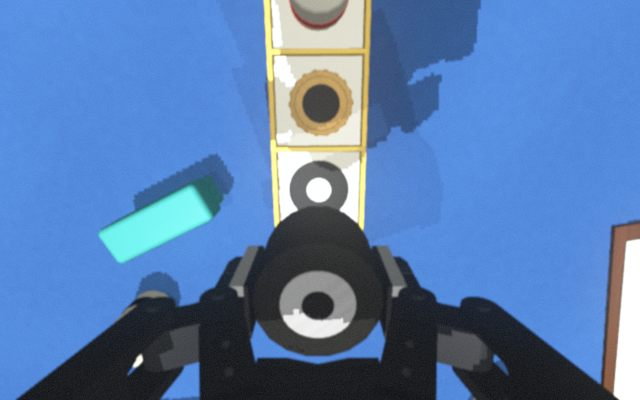

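The brass adapter sits in its pocket (320,103), and the ring (318,189) is under the roller. The turquoise brush end at (220,200) is near the left finger, so I'll open only partly.

>>> carry_out(deltas=[[1,30,1,0,0,0,0],[1,65,1,0,0,0,0],[1,95,1,0,0,0,0],[1,108,1,0,0,0,0],[1,110,1,0,0,0,0]])

```text
time_s: 35.02
eef_pos: [582.0, 284.4, 19.9]
ee_rot: [0.706, 0.03, 0.707, -0.03]
force: [-0.5, 0.3, -0.6]
grip_width: 0.573
```

>>> carry_out(deltas=[[1,2,0,0,0,0,0],[1,4,0,0,0,0,0],[1,6,0,0,0,0,0],[1,7,0,0,0,0,0],[1,7,0,0,0,0,0]])

```text
time_s: 35.65
eef_pos: [581.9, 284.7, 13.1]
ee_rot: [0.706, 0.03, 0.706, -0.03]
force: [-0.4, 0.1, -1.3]
grip_width: 0.571
```

>>> carry_out(deltas=[[1,1,0,0,0,0,0],[1,2,0,0,0,0,0],[1,2,0,0,0,0,0],[1,2,0,0,0,0,0],[-0.2,2,0,0,0,0,0]])

```text
time_s: 36.28
eef_pos: [582.0, 284.7, 11.1]
ee_rot: [0.707, 0.03, 0.706, -0.03]
force: [-0.2, 0.2, 0.5]
grip_width: 0.598
```

>>> carry_out(deltas=[[-0.3,0,0,0,0,0,0],[-0.45,0,0,0,0,0,0],[-0.45,0,0,0,0,0,0],[-0.45,0,0,0,0,0,0],[-0.45,0,0,0,0,0,0]])

```text
time_s: 36.9
eef_pos: [581.9, 284.7, 11.1]
ee_rot: [0.706, 0.03, 0.706, -0.03]
force: [-0.5, 0.3, -0.1]
grip_width: 0.72
```

>>> carry_out(deltas=[[-0.45,-20,0,0,0,0,0],[-0.45,-50,0,0,0,0,0],[-0.45,-90,0,0,0,0,0],[-0.45,-140,0,0,0,0,0],[-0.45,-160,0,0,0,0,0]])

```text
time_s: 37.52
eef_pos: [582.8, 285.0, 176.2]
ee_rot: [0.709, 0.031, 0.704, -0.029]
force: [-0.3, -0.1, -0.2]
grip_width: 0.724
```

>>> carry_out(deltas=[[-0.45,0,0,-50,0,0,0],[-0.45,0,0,-100,0,0,0],[-0.45,0,0,-150,0,0,0],[-0.45,0,0,-200,0,0,0],[-0.45,0,0,-230,0,0,0]])

```text
time_s: 38.15
eef_pos: [350.9, 304.5, 172.6]
ee_rot: [0.707, 0.03, 0.706, -0.03]
force: [0.1, 0.1, 0.2]
grip_width: 0.724
```

```bash
python3 - <<'E'
from h import *
s=jaw(); im=viewer.capture("top"); cv2.imwrite("pics/top1.png",im[...,::-1]); sd=viewer.capture("side")
a=cv2.resize(im[90:290,170:480],(620,400),interpolation=cv2.INTER_CUBIC)
x=cv2.resize(sd[110:345,220:390],(289,400)); y=cv2.resize(sd[110:345,220:390],None,fx=1.7,fy=1.7)
l=cv2.resize(sd[230:345,220:390],(400,200)) if 0 else None
cv2.imwrite("pics/f1.png",a[...,::-1]); 
cv2.imwrite("pics/f2.png",cv2.resize(sd[110:345,220:410],None,fx=2.5,fy=2.5,interpolation=cv2.INTER_CUBIC)[...,::-1])
E
```

```text
t 38.15 pos [350.9 304.5 172.6] jawyaw 85.1 tilt -1.0 F [0.1 0.1 0.2] grip 61.6 j6 [ 0.46 -1.02]
```

View pics/f1.png

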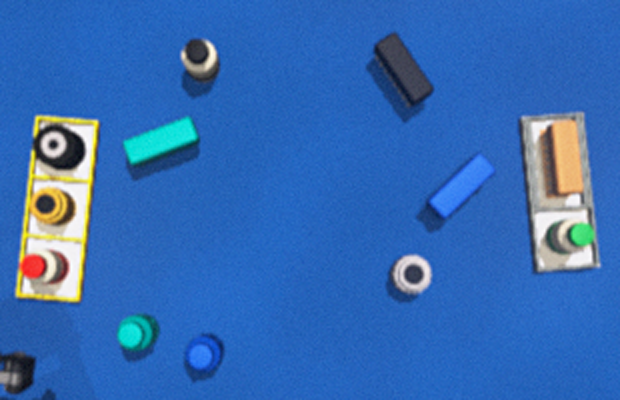

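View pics/f2.png

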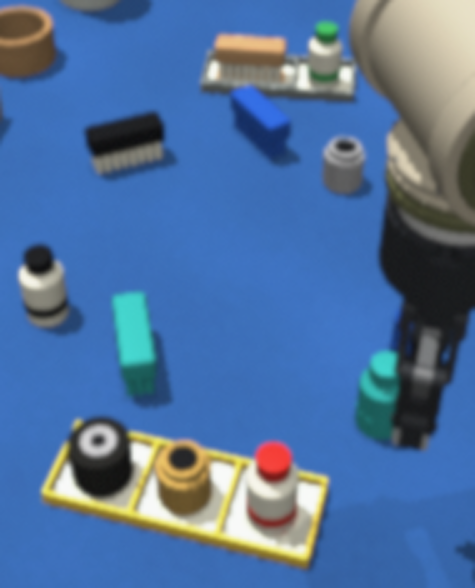

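All five items stand upright in their pockets and the spares look unmoved. One quick numeric check, then I'll hand in.

```bash
python3 - <<'E'
from h import *
from rig import order
cp=campose("top"); a=cv2.imread("pics/top0.png").astype(int); b=cv2.imread("pics/top1.png").astype(int)
for n,t,p in (("green",(479,-309),(460,207.5,80)),("brush",(568,-302),(453,168.5,52)),("red",(442,296),(187,223.5,80)),("brass",(512,290),(192.8,192.8,52)),("roller",(582,284),(197,162.5,48))): print(n,ray(cp,*p).round(0),"target",t)
for n,(u,v) in dict(bb=(269,119),kb=(371,124),st=(375,227),teal=(251,161),blue=(400,183),tb=(238,257),bl=(272,267)).items():
    (dx,dy),r=cv2.phaseCorrelate(*[i[v-22:v+22,u-22:u+22].mean(2).astype(np.float32) for i in(a,b)]); print(n,round(dx,2),round(dy,2),round(r,2))
print(order.finish_job())
E
```

```text
green [ 477. -304.] target (479, -309)
brush [ 567. -300.] target (568, -302)
red [440. 292.] target (442, 296)
brass [509. 290.] target (512, 290)
roller [579. 284.] target (582, 284)
bb 0.47 0.48 0.99
kb 0.48 0.37 1.06
st 0.56 0.66 0.95
teal 0.55 0.44 1.02
blue 0.56 0.3 1.15
tb 0.61 0.6 1.0
bl 0.46 0.49 1.05
the job is handed in; nothing more can be done
None
```

Both kits are made up and the job is handed in at about 38 s of the 128 s allowed. I placed them in the order asked: green-capped bottle and wooden brush in the grey tray, then red-capped bottle, brass adapter and roller in the yellow tray.

- **Placed items:** the last top and side pictures show all five upright in their pockets. Measured from the top view, four are within about 5 mm of their pocket centres. The green bottle is the furthest off, at about 5 mm, and the bottle pockets leave about 13 mm of play on each side.
- **Spares and decoys:** the spare black-capped bottle, black brush and steel adapter, and the four blue and turquoise look-alikes, all show the same shift of about half a pixel (about 1 mm). Because it is the same for all of them, I take it as a measuring offset rather than movement.
- **Forces and disagreements:** the highest wrist force I read was about 9 N, and the gripper ended clear of everything. No check failed. The adapter's grip opening read 39.4 mm against its 42 mm body; it held firmly and stands upright.

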